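Drift the stuck dowel out of the model mount

TASK

The brass dowel is stuck in the aluminium model mount. Take the steel drift out of its wooden stand, feel for the hole in the steel guide plate on top of the mount and push the drift down through it, gently and without ramming the mount, until the dowel drops out underneath into the catch dish. Then put the drift back in its stand, standing upright and fully home as you found it, and leave everything else on the bench where it is.

Things in the scene. Friction and masses are not known exactly. Their poses are not given: they have to be found in the camera images.
- mount: Aluminium bridge bolted to the bench, 80 mm (x) by 100 mm (y), 110 by 130 mm over its feet, 86 mm high; origin at the centre of its footprint on the bench, z up. Two legs 14 mm thick at its +y and -y ends carry a block 45 to 80 mm above the bench, open below towards +x and -x. A vertical channel 20 mm wide runs down through the block at the origin's x, y. It does not move.
- mount_top (a point): On the channel's axis, level with the top (86 mm above the bench) of the flat steel guide plate on the block: 52 mm square, 6 mm thick, one vertical 10 mm round hole, its centre 4.5 mm off this axis. The plate is clamped turned to any angle about this axis, different each time and not measured, so the hole may lie to any side. The plate is held fast. The drift, once through, meets the dowel.
- cheek_foot (a point): On the channel's axis at the lower edge (49.5 mm above the bench) of two sprung cheeks that grip the dowel. Pushing it down takes a steady 5 to 15 N until its top end has passed this height; then it falls free. More than 35 N of the drift on the dowel or on the mount counts as ramming.
- dish_floor (a point): Centre of the floor (3 mm above the bench) of the grey catch dish under the block, 66 mm (x) by 72 mm (y) inside, bounded by the legs and by end walls 10 mm high. The dowel drops into it.
- dowel: Plain solid brass cylinder, 20 mm in diameter, 24 mm long, about 60 g, origin at its centre, its z along its length. It starts upright in the mount's channel, hidden by the guide plate, its centre about 60 to 64 mm above the bench.
- drift: Steel hand drift, about 100 g, 98 mm long overall: a round handle 18 mm in diameter and 42 mm long above, a round pushing rod 8 mm in diameter and 56 mm long below. Origin on its axis at the flat shoulder under the handle, z along the axis towards the handle end. It starts upright in the stand, rod down in the hole, shoulder resting on the stand's top.
- drift_tip (a point): Centre of the flat lower end of the drift's rod, 56 mm below its origin.
- stand: Light wooden block fixed to the bench, 70 mm by 70 mm (78 mm at its foot), 62 mm high, origin at the centre of its underside, with a vertical through hole 12 mm in diameter in the middle.
- stand_hole (a point): Centre of the mouth of the stand's hole, on the stand's top face, 62 mm above the bench.
- spare_dowel: Bystander: steel cylinder 16 mm in diameter, 30 mm tall, standing on the bench; origin under its centre.
- driver: Bystander: screwdriver 170 mm long lying on the bench along its x; origin at the middle on its underside.
- spanner: Bystander: small spanner 140 mm long lying on the bench along its x; origin at the middle on its underside.
- boss_head: Bystander: grey clamp boss 30 mm by 34 mm, 26 mm high, with a blue screw knob towards its +x; origin under the grey block's centre.
- wood_strip: Bystander: square wooden strip 200 mm long, 12 mm thick, lying along its x; origin under its centre.
- oil_jar: Bystander: small jar 40 mm in diameter, 60 mm high, standing; origin under its centre.
Things that resemble listed ones, but are neither listed nor needed, are in the scene too. Several things have the shape of the mount; the one meant has the colours described above. There is more than one size of the drift; the one meant has the size given above.

How it is judged:
On the way, in this order (a step that is already met when the one before it is completed fails the run):
1. the drift is lifted out of its stand (z of drift_tip in the frame of stand above 0.065 m), for 0.1 s.
2. the drift reaches down through the guide plate into the mount's channel and the dowel has dropped out underneath (z of drift_tip in the frame of mount below 0.06 m and horizontal distance between drift_tip and mount_top below 0.01 m and z of dowel in the frame of mount below 0.025 m), for 0.05 s.
At the end, for the whole second after the job is handed in: The dowel lies or stands at rest in the catch dish under the mount (its centre less than 25 mm above the bench and within 42 mm of the mount's axis); the drift stands at rest in its stand, rod down, shoulder within 3 mm of the stand's top, within 5 mm of the hole's centre and 4 degrees of upright (z of dowel in the frame of mount below 0.025 m and horizontal distance between dowel and mount below 0.042 m and linear speed of each of dowel, drift below 0.02 m/s and horizontal distance between drift and stand_hole below 0.005 m and z of drift in the frame of stand_hole between -0.003 and 0.003 m and angle between drift's own z axis and vertical below 0.07 rad); the robot touches nothing.
It fails at once if the drift presses on the mount or on the dowel with more than 35 N (contact force between drift and mount above 35 N or contact force between drift and dowel above 35 N).
It fails at once if a bystander is moved by more than 30 mm (distance of any of spare_dowel, driver, spanner, boss_head, wood_strip, oil_jar from where it was at the start of the episode above 0.03 m).
It also fails if it takes over 72 s, if anything falls off the work surface, if the arm or the gripper's body presses on something with over 40 N, if the wrist force passes 120 N, or if a joint passes its speed limit or range.

ROBOT

A 6-joint arm with a two-finger parallel gripper is mounted at the origin on the work surface. World frame = base frame: x ahead of the robot, y to its left, z up, the work surface at z = 0. Lengths are in m, angles in rad, forces in N, time in s.
With the tool pointing down it reaches from about 0.25 to 0.775 m from the base axis. Payload 4 kg.
Tool frame: the origin (TCP) lies midway between the tips of the shut fingers; the grasp point (between the pads) lies 19 mm behind it (robot.pinch_z is the distance from the TCP to the grasp point, in m); x points along the fingers, y is the direction in which the jaws open and shut, and the axes are right-handed (so a half turn about x gives the same grasp; the last joint's range is limited). The gripper opens to 94 mm and grips with 3 to 60 N. Pads are 16 mm wide; open, the fingers measure 119 mm over their backs; the gripper's body (75 mm by 177 mm) begins 78 mm behind the grasp point.
Start: joints at [1.025, 0.087, 1.371, -0, 1.684, -0.103], TCP at [0.236, 0.497, 0.167] pointing down, gripper open.
Joint ranges: [-3.1, 3.1], [-0.76, 2.03], [0.27, 2.55], [-1.08, 4.22], [0.17, 2.65], [-2.57, 2.57]. Speed limits (rad/s): [2.79, 2.79, 3.14, 3.14, 3.14, 3.14].

INTERFACE

Orientations are given as [roll, pitch, yaw] about the fixed x, y, z axes, in that order (R = Rz(yaw) Ry(pitch) Rx(roll)).
In Python, from bench import robot, imaging gives the robot as it stands. The module is installed in compiled form; this text tells all that it offers.
- The arm moves only by the tool drive_tool, never from a script. Its argument "commands" is a list that holds one entry, the list of rows, each a list of 4 numbers: the shift along the tool's x, y, z as a fraction of full scale, then the turn about the tool's x as a fraction of full scale. A call has 1 to 20 rows; each row shifts and turns the commanded pose from where the row before left it, along the tool's axes as they then stand; what a row does not reach is not made up. Full scale, the value 1, is 0.25 m for a shift and 360 degrees for a turn. A row lasts 1/10 s, in which the tool goes at most 50 mm and 8.59 degrees, less where a joint would pass 70% of its speed; a pose out of reach is approached as far as the arm can. A call with a number of a shift or a turn outside -1 to 1 is refused whole. A call with a gripper value outside its range is refused whole. "grip" is the opening, from 0 (shut) to 1 (fully open), set as the call begins (left out, the last holds). The fingers move at their own pace and stop on an object; the grip force is fixed at half the most. Time passes only in rows, so rows that do not move let the fingers close. It gives the time, the measured TCP pose, the force and the opening at its end, in the units of the state.
- robot.get_obs(): the state, without advancing time (a new reading comes with each control period).
- imaging.snapshot(name): name is "side" or "top" or "wrist"; returns a dict with "pixels" (384x512x3 uint8, red, green, blue), "z_map" (384x512 float32, m along the optical axis (not along the pixel's ray), 0 where there is no reading), "mtx" (3x3 intrinsics, pixels), "k1" (the pictures are not rectified: a ray, as slopes to the right and down, at radius r is drawn at 1 + k1 r^2 times it, then the intrinsics apply), "extrinsics" (4x4, takes a point from world to camera coordinates). Camera axes: x right, y up, looking along -z (the intrinsics and any distortion apply to the point x, -y, -z); pixel columns grow to the right and rows downward; lengths in m; the calibration is good to about 2 mm. A picture is of the moment at which its call begins.
- robot.close_job(): hands the job in, once; it reports no verdict.
The state is a dict: "time": time; "joint_positions": joint angles; "qvel": joint speeds; "joint_torque": joint torques, N m; "tool_pos": TCP position; "ee_rot": TCP orientation; "wrist_force": force on the tool from outside, world axes, zero at the start; "wrist_torque": the same for the moment, N m; "width": finger opening in m.
Only numpy, scipy, OpenCV 4.12 (cv2) and the standard library are available. Lean on these libraries where they do the work, as an engineer would, in place of code of your own. Each camera call takes 0.05 s, during which the arm holds its last target.

## Working session

There is one attempt and no reset: what is moved stays moved. The work goes in short steps, Python scripts to look and compute and a tool call to move; the robot and the scene stay as the last step left them, time stands still between calls to the robot, and variables do not carry over. Pictures are saved under pics/ and viewed, and the job is handed in when it is done.

Besides the shell and the picture viewer there is one more tool, called after "Emit:" as name([rows], argument=value, ...), one row to a line, values as JSON. drive_tool: Moves the arm, as the interface text tells. Shift numbers are shares of 0.25 m and turn numbers shares of 360 degrees, none past 1 either way. Its arguments: {"type":"object","properties":{"commands":{"type":"array","items":{"type":"array","items":{"type":"array","items":{"type":"number","minimum":-1,"maximum":1}}}},"grip":{"type":"number"}},"required":["commands"]}

```bash
mkdir -p pics; cat > h.py <<'E'
import numpy as np, cv2, pickle
from bench import robot, imaging
def snap(n,tag):
    s=imaging.snapshot(n); pickle.dump(s,open(f'{tag}.pkl','wb'))
    cv2.imwrite(f'pics/{tag}.png',s['pixels'][:,:,::-1]); return s
def load(tag): return pickle.load(open(f'{tag}.pkl','rb'))
def rays(s,uv):
    K=s['mtx'];uv=np.atleast_2d(np.array(uv,float))
    d=np.c_[(uv[:,0]-K[0,2])/K[0,0],(uv[:,1]-K[1,2])/K[1,1]]
    u=d.copy()
    for _ in range(20):
        u=d/(1+s['k1']*(u**2).sum(1,keepdims=True))
    return u
def onplane(s,uv,z):
    u=rays(s,uv);E=s['extrinsics'];R=E[:3,:3];t=E[:3,3]
    c=-R.T@t; d=np.c_[u[:,0],-u[:,1],-np.ones(len(u))]@R
    k=(z-c[2])/d[:,2]; return c+d*k[:,None]
def bydepth(s,uv):
    u=rays(s,uv);E=s['extrinsics'];R=E[:3,:3];t=E[:3,3]
    uvi=np.atleast_2d(uv).astype(int); z=s['z_map'][uvi[:,1],uvi[:,0]]
    p=np.c_[u[:,0],-u[:,1],-np.ones(len(u))]*z[:,None]
    return (p-t)@R
def project(s,P):
    P=np.atleast_2d(P);E=s['extrinsics'];q=P@E[:3,:3].T+E[:3,3]
    u=np.c_[q[:,0],-q[:,1]]/-q[:,2:3]
    u=u*(1+s['k1']*(u**2).sum(1,keepdims=True));K=s['mtx']
    return np.c_[u[:,0]*K[0,0]+K[0,2],u[:,1]*K[1,1]+K[1,2]]
E
python3 - <<'E'
from h import *
o=robot.get_obs();print(o, robot.pinch_z)
for n in('side','top','wrist'):
    s=snap(n,n+'0');E=s['extrinsics'];print(n,-E[:3,:3].T@E[:3,3],s['mtx'][0,0],s['k1'])
E
```

```text
{'time': 0.0, 'joint_positions': array([ 1.02485573e+00,  8.79638056e-02,  1.37225029e+00, -3.60060051e-05,
        1.68358655e+00, -1.03107237e-01]), 'qvel': array([ 4.20344253e-04,  1.21916318e-03, -6.85211572e-06, -1.72727162e-03,
        3.48950351e-04, -6.31377405e-04]), 'joint_torque': array([-2.72306686e-03, -3.40197015e+01, -3.02417600e+01,  7.12662097e-02,
        3.33180896e-02, -1.31437546e-04]), 'tool_pos': array([0.23536644, 0.49639537, 0.16610147]), 'ee_rot': array([-1.65769746,  1.56858804, -2.10053483]), 'wrist_force': array([-0.5346898 , -0.44083539, -0.37744642]), 'wrist_torque': array([-0.00929653, -0.00706557, -0.0198991 ]), 'width': 0.09383239976714966} 0.0188
side [ 0.144623   -0.54341144  0.56910069] 364.1204488005259 -0.09379482294894236
top [ 0.5251973  -0.01208041  1.03642959] 453.03391878950606 -0.15966757211813346
wrist [0.17570501 0.52515424 0.38495073] 343.47320981903897 -0.08789597955658746
```

View pics/top0.png

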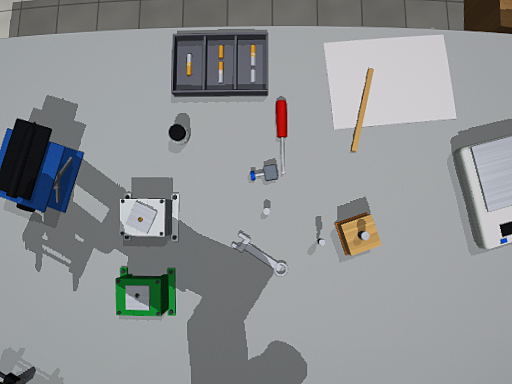

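View pics/side0.png

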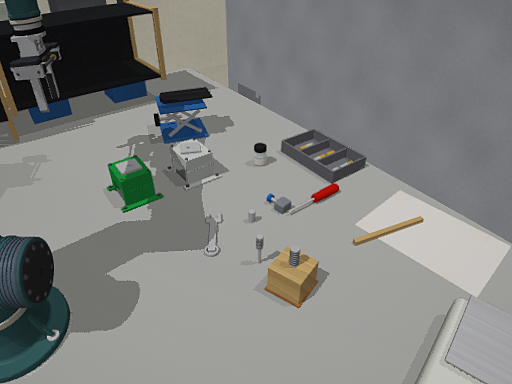

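View pics/wrist0.png

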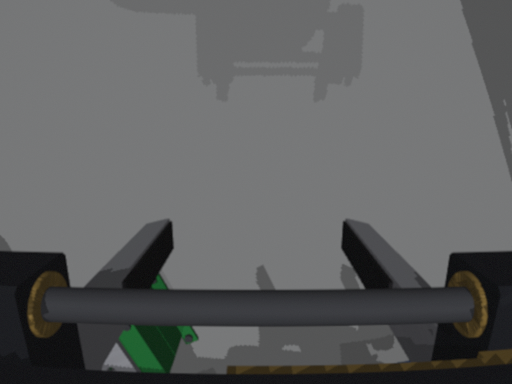

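```bash
python3 - <<'E'
from h import *
s=load('top0');p=s['pixels'][:,:,::-1]
a=cv2.resize(p[180:260,105:195],None,fx=6,fy=6,interpolation=cv2.INTER_CUBIC)[:480]
b=cv2.resize(p[195:265,310:390],None,fx=6,fy=6,interpolation=cv2.INTER_CUBIC)
cv2.imwrite('pics/c1.png',a);
d=load('side0')['pixels'][:,:,::-1]
c=cv2.resize(d[220:310,230:330],None,fx=5,fy=5,interpolation=cv2.INTER_CUBIC)
e=cv2.resize(d[130:220,150:230],None,fx=5,fy=5,interpolation=cv2.INTER_CUBIC)
cv2.imwrite('pics/c2.png',b);cv2.imwrite('pics/c3.png',np.hstack([c[:450],e[:450,:290]]))
for uv in [(365,236),(321,241),(140,219),(266,211),(148,217),(137,296)]: print(uv,bydepth(s,uv).round(4))
from scipy.spatial.transform import Rotation as R
print(R.from_euler('xyz',robot.get_obs()['ee_rot']).as_matrix().round(4))
print(s['extrinsics'].round(3))
E
```

```text
(365, 236) [[ 0.4793 -0.2119  0.1056]]
(321, 241) [[ 0.4677 -0.1242  0.0751]]
(140, 219) [[0.5136 0.2636 0.0751]]
(266, 211) [[ 0.5316 -0.0075  0.0305]]
(148, 217) [[ 0.5252 -0.0121  1.0364]]
(137, 296) [[0.3425 0.278  0.0489]]
[[-9.000e-04  4.285e-01  9.036e-01]
 [-1.500e-03  9.036e-01 -4.285e-01]
 [-1.000e+00 -1.700e-03 -2.000e-04]]
[[ 0.000e+00 -1.000e+00 -1.800e-02  6.000e-03]
 [ 9.990e-01 -1.000e-03  4.900e-02 -5.760e-01]
 [-4.900e-02 -1.800e-02  9.990e-01 -1.009e+00]
 [ 0.000e+00  0.000e+00  0.000e+00  1.000e+00]]
```

View pics/c1.png

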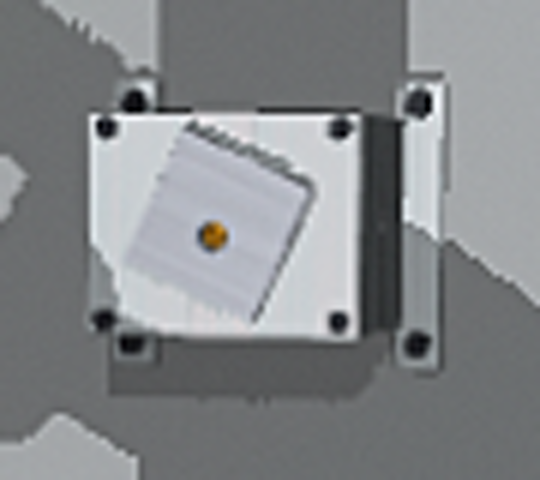

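View pics/c2.png

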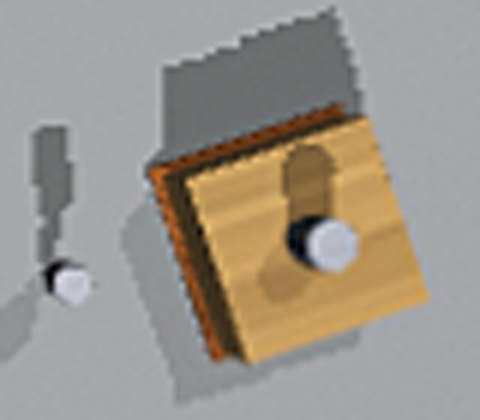

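View pics/c3.png

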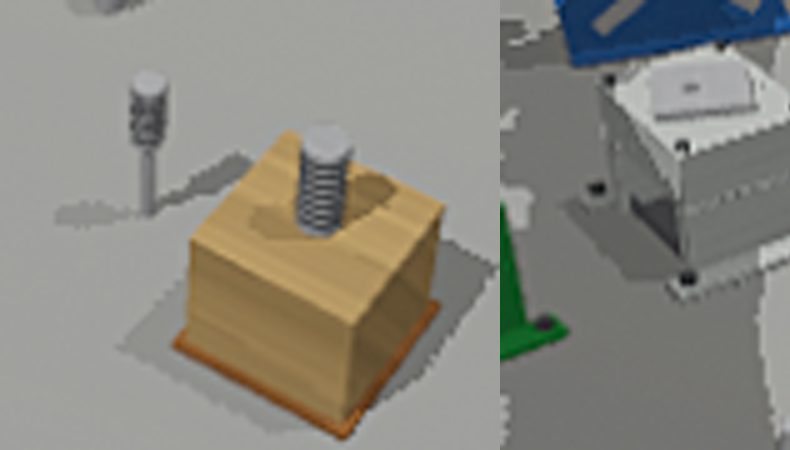

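```bash
python3 - <<'E'
from h import *
s=load('top0');p=s['pixels'].astype(int)
g=p.sum(2)
# drift cap: bright grey, low saturation, in region
def cen(m,x0,y0):
    v,u=np.nonzero(m);return u.mean()+x0,v.mean()+y0,len(u)
r=p[226:248,355:378];sat=r.max(2)-r.min(2)
m=(sat<35)&(r.sum(2)>400);c=cen(m,355,226);print('cap',c,onplane(s,c[:2],.104))
r=p[210:228,130:150];sat=r.max(2)-r.min(2)
m=(sat>40)|(r.sum(2)<450);c=cen(m,130,210);print('hole',c,onplane(s,c[:2],.086)); print(m.astype(int))
# rod hole on bench mount block corners screws (block top z=.08): from crop
q=np.array([(106,127),(340,127),(338,321),(103,321)])/6+[105,180]
P=onplane(s,q,.08);print(P,P.mean(0))
w=load('side0');pp=w['pixels'].astype(int)
print(onplane(w,[[188.5,147.5]],.086), onplane(w,[[230+325/5,220+137/5]],.104))
E
```

```text
cap (np.float64(367.2028985507246), np.float64(234.81159420289856), 69) [[ 0.48167746 -0.21685107  0.104     ]]
hole (np.float64(140.0), np.float64(219.0), 21) [[0.51372706 0.26050464 0.086     ]]
[[0 0 0 0 0 0 0 0 0 0 0 0 0 0 0 0 0 0 0 0]
 [0 0 0 0 0 0 0 0 0 0 0 0 0 0 0 0 0 0 0 0]
 [0 0 0 0 0 0 0 0 0 0 0 0 0 0 0 0 0 0 0 0]
 [0 0 0 0 0 0 0 0 0 0 0 0 0 0 0 0 0 0 0 0]
 [0 0 0 0 0 0 0 0 0 0 0 0 0 0 0 0 0 0 0 0]
 [0 0 0 0 0 0 0 0 0 0 0 0 0 0 0 0 0 0 0 0]
 [0 0 0 0 0 0 0 0 0 0 0 0 0 0 0 0 0 0 0 0]
 [0 0 0 0 0 0 0 0 0 1 1 1 0 0 0 0 0 0 0 0]
 [0 0 0 0 0 0 0 0 1 1 1 1 1 0 0 0 0 0 0 0]
 [0 0 0 0 0 0 0 0 1 1 1 1 1 0 0 0 0 0 0 0]
 [0 0 0 0 0 0 0 0 1 1 1 1 1 0 0 0 0 0 0 0]
 [0 0 0 0 0 0 0 0 0 1 1 1 0 0 0 0 0 0 0 0]
 [0 0 0 0 0 0 0 0 0 0 0 0 0 0 0 0 0 0 0 0]
 [0 0 0 0 0 0 0 0 0 0 0 0 0 0 0 0 0 0 0 0]
 [0 0 0 0 0 0 0 0 0 0 0 0 0 0 0 0 0 0 0 0]
 [0 0 0 0 0 0 0 0 0 0 0 0 0 0 0 0 0 0 0 0]
 [0 0 0 0 0 0 0 0 0 0 0 0 0 0 0 0 0 0 0 0]
 [0 0 0 0 0 0 0 0 0 0 0 0 0 0 0 0 0 0 0 0]]
[[0.55183121 0.30112339 0.08      ]
 [0.55196909 0.21508633 0.08      ]
 [0.48299531 0.2153301  0.08      ]
 [0.48221505 0.30157667 0.08      ]] [0.51725266 0.25827912 0.08      ]
[[0.51320202 0.25721429 0.086     ]] [[ 0.48115162 -0.21085077  0.104     ]]
```

```bash
python3 - <<'E'
from h import *
s=load('top0')
print(onplane(s,[[310+331/6-.4,195+243/6-.4]],.104))
q=np.array([(185,180),(367,118),(428,297),(243,360)])/6+[310,195]-.4
P=onplane(s,q,.062);print(P,P.mean(0))
c=bydepth(s,[(365,236),(364,235),(366,235)]);print(c)
w=load('side0');pp=w['pixels']
b=cv2.resize(pp[235:285,270:320,::-1],None,fx=10,fy=10,interpolation=cv2.INTER_CUBIC);cv2.imwrite('pics/c4.png',b)
b=cv2.resize(s['pixels'][215:255,340:390,::-1],None,fx=10,fy=10,interpolation=cv2.INTER_CUBIC);cv2.imwrite('pics/c5.png',b)
E
```

```text
[[ 0.48111442 -0.21174813  0.104     ]]
[[ 0.50198892 -0.16786672  0.062     ]
 [ 0.52401378 -0.23414204  0.062     ]
 [ 0.45943662 -0.25616553  0.062     ]
 [ 0.43733385 -0.18869208  0.062     ]] [ 0.48069329 -0.21171659  0.062     ]
[[ 0.47933188 -0.21189323  0.1055672 ]
 [ 0.48137341 -0.20995163  0.10490984]
 [ 0.48124647 -0.2145983   0.10276493]]
```

View pics/c4.png

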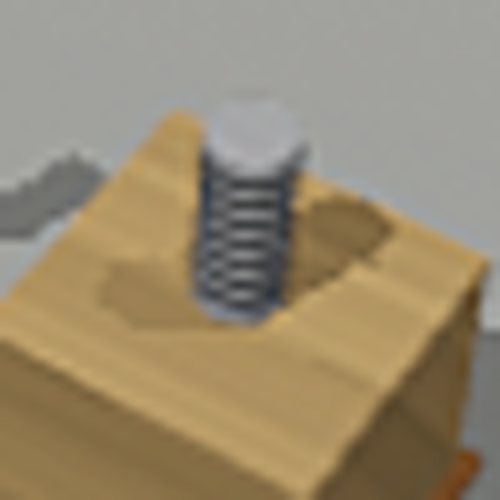

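View pics/c5.png

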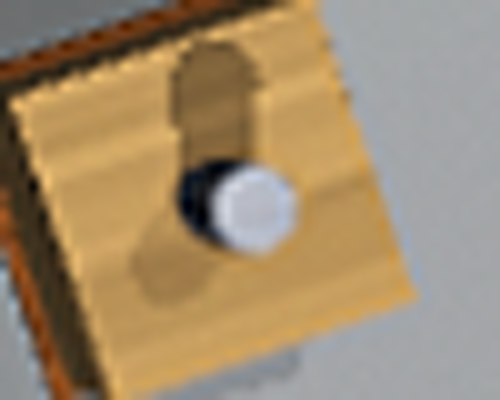

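Emit:
drive_tool([
  [[0, 0, 0, -0.0235], [0, 0, 0, -0.0235], [0, 0, 0, -0.0235], [0, 0, 0, 0]],
], grip=1)

```text
time: 0.55
tool_pos: [0.2355, 0.4968, 0.1668]
ee_rot: [-2.105, 1.57, -2.105]
wrist_force: [0.0, -0.3, -0.1]
width: 0.0943
```

Emit:
drive_tool([
  [[0, -0.17, 0.06, 0], [0, -0.17, 0.06, 0], [0, -0.17, 0.06, 0], [0, -0.17, 0.06, 0], [0, -0.17, 0.06, 0], [0, -0.17, 0.06, 0], [0, -0.17, 0.06, 0], [0, -0.17, 0.06, 0], [0, -0.17, 0.06, 0], [0, -0.17, 0.06, 0], [0, -0.17, 0.06, 0], [0, -0.17, 0.06, 0], [0, -0.17, 0.06, 0], [0, -0.17, 0.06, 0], [0, -0.17, 0.06, 0], [0, 0, 0, 0], [0, 0, 0, 0]],
])

```text
time: 2.25
tool_pos: [0.4604, -0.1409, 0.1666]
ee_rot: [2.418, 1.569, 2.414]
wrist_force: [0.1, -0.9, -0.4]
width: 0.0938
```

Emit:
drive_tool([
  [[0, -0.142, 0.042, 0], [0, -0.142, 0.041, 0], [0, 0, 0, 0], [0, 0, 0, 0]],
])

```text
time: 2.65
tool_pos: [0.4814, -0.2101, 0.1672]
ee_rot: [1.869, 1.569, 1.869]
wrist_force: [-0.1, 0.0, -0.1]
width: 0.094
```

```bash
python3 - <<'E'
from h import *
from scipy.spatial.transform import Rotation as R
o=robot.get_obs();print(o['tool_pos'],o['joint_positions']);print(R.from_euler('xyz',o['ee_rot']).as_matrix().round(4))
for n in('wrist',):
    s=snap(n,n+'1');print(project(s,[[.481,-.2117,.104],[.481,-.2117,.062]]))
E
```

```text
[ 0.48136378 -0.21008383  0.16719506] [-5.20185398e-01  3.26903254e-02  1.42831518e+00  9.37049711e-04
  1.68158278e+00 -2.09078748e+00]
[[-4.0e-04  1.0e-04  1.0e+00]
 [ 1.3e-03  1.0e+00 -1.0e-04]
 [-1.0e+00  1.3e-03 -4.0e-04]]
[[255.61935844 190.16738184]
 [255.74408896 180.22568322]]
```

View pics/wrist1.png

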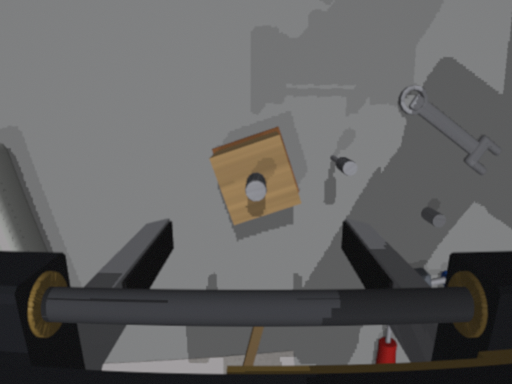

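Emit:
drive_tool([
  [[0.132, -0.006, 0, 0], [0.132, 0, 0, 0], [0.06, 0, 0, 0], [0.06, 0, 0, 0], [0.012, 0, 0, 0], [0, 0, 0, 0], [0, 0, 0, 0]],
])

```text
time: 3.4
tool_pos: [0.4825, -0.2134, 0.0698]
ee_rot: [-0.476, 1.568, -0.475]
wrist_force: [-0.6, 0.2, 0.4]
width: 0.0938
```

Emit:
drive_tool([
  [[0, 0, 0, 0], [0, 0, 0, 0], [0, 0, 0, 0], [0, 0, 0, 0], [0, 0, 0, 0], [0, 0, 0, 0], [0, 0, 0, 0], [0, 0, 0, 0]],
], grip=0)

```text
time: 4.2
tool_pos: [0.4815, -0.213, 0.0682]
ee_rot: [1.743, 1.571, 1.743]
wrist_force: [0.2, 0.3, 0.4]
width: 0.0337
```

Emit:
drive_tool([
  [[0, 0, 0, 0], [0, 0, 0, 0], [0, 0, 0, 0], [0, 0, 0, 0], [0, 0, 0, 0]],
])

```text
time: 4.7
tool_pos: [0.4815, -0.213, 0.0683]
ee_rot: [1.077, 1.571, 1.077]
wrist_force: [-0.5, 0.8, 0.9]
width: 0.0002
```

```bash
python3 - <<'E'
from h import *
for i in range(4):
    o=robot.get_obs();print(o['tool_pos'],o['wrist_force'],o['width'])
s=snap('top','top2')
s=snap('side','side2')
E
```

```text
[ 0.48153171 -0.21298162  0.06825905] [-0.4531832   0.81510979  0.88257894] 0.00020617301593208826
[ 0.48153171 -0.21298162  0.06825905] [-0.4531832   0.81510979  0.88257894] 0.00020617301593208826
[ 0.48153171 -0.21298162  0.06825905] [-0.4531832   0.81510979  0.88257894] 0.00020617301593208826
[ 0.48153171 -0.21298162  0.06825905] [-0.4531832   0.81510979  0.88257894] 0.00020617301593208826
```

```bash
python3 - <<'E'
from h import *
s=snap('wrist','wrist2');a=load('side2')['pixels'][200:320,220:360,::-1]
cv2.imwrite('pics/c6.png',np.hstack([cv2.resize(a,(560,480)),cv2.resize(load('top2')['pixels'][200:270,330:365,::-1],(240,480))]))
E
```

```text
(no output)
```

View pics/c6.png

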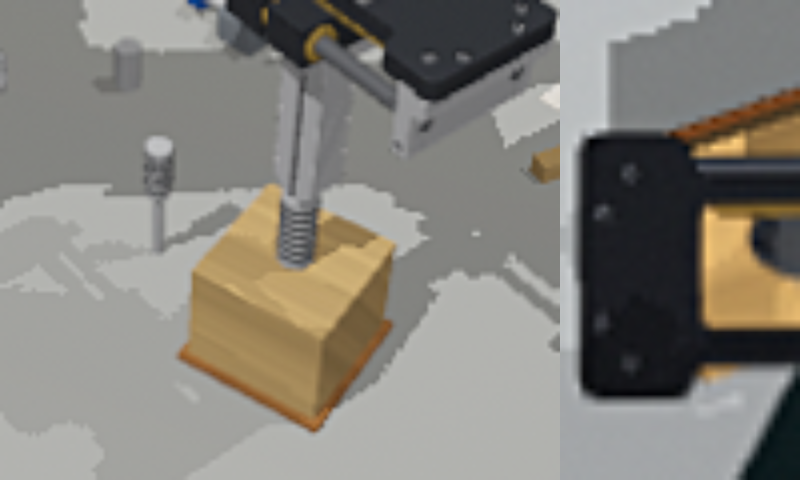

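View pics/wrist2.png

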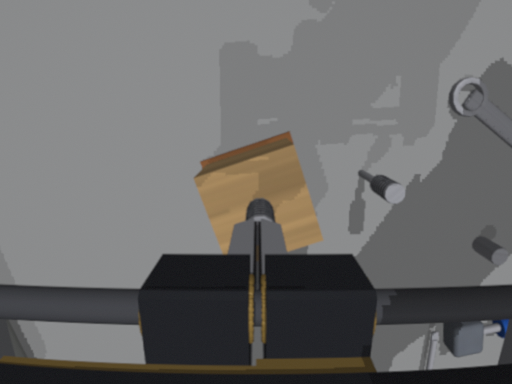

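```bash
python3 - <<'E'
from h import *
s=load('side2');print(s['extrinsics'].round(3))
print(project(s,[[.4815,-.213,.0682],[.4815,-.213,.104],[.4815,-.213,.15],[.481,-.2117,.104],[.481,-.2117,.062]]))
for v in range(232,272,3): print(v,[ (u,bydepth(s,(u,v)).round(3)[0].tolist()) for u in (292,295,298)])
b=cv2.resize(s['pixels'][215:275,265:325,::-1],None,fx=10,fy=10,interpolation=cv2.INTER_CUBIC);cv2.imwrite('pics/c7.png',b)
E
```

```text
[[ 0.805 -0.594  0.004 -0.441]
 [ 0.348  0.477  0.807 -0.25 ]
 [-0.481 -0.648  0.59  -0.619]
 [ 0.     0.     0.     1.   ]]
[[294.53084491 261.76151543]
 [295.93848046 248.0029816 ]
 [297.87305717 228.88520271]
 [295.24937914 247.70604646]
 [293.63393251 263.75320267]]
232 [(292, [0.472, -0.209, 0.145]), (295, [0.474, -0.215, 0.148]), (298, [0.473, -0.222, 0.154])]
235 [(292, [0.473, -0.208, 0.137]), (295, [0.473, -0.216, 0.142]), (298, [0.473, -0.223, 0.148])]
238 [(292, [0.473, -0.209, 0.13]), (295, [0.473, -0.217, 0.136]), (298, [0.473, -0.224, 0.141])]
241 [(292, [0.474, -0.209, 0.123]), (295, [0.473, -0.218, 0.13]), (298, [0.473, -0.225, 0.136])]
244 [(292, [0.472, -0.211, 0.118]), (295, [0.472, -0.219, 0.124]), (298, [0.473, -0.225, 0.128])]
247 [(292, [0.472, -0.212, 0.111]), (295, [0.473, -0.219, 0.116]), (298, [0.474, -0.225, 0.121])]
250 [(292, [0.473, -0.212, 0.103]), (295, [0.477, -0.215, 0.103]), (298, [0.482, -0.218, 0.103])]
253 [(292, [0.473, -0.213, 0.097]), (295, [0.476, -0.217, 0.098]), (298, [0.481, -0.22, 0.097])]
256 [(292, [0.472, -0.215, 0.091]), (295, [0.476, -0.219, 0.092]), (298, [0.481, -0.22, 0.09])]
259 [(292, [0.472, -0.215, 0.083]), (295, [0.475, -0.22, 0.086]), (298, [0.482, -0.221, 0.082])]
262 [(292, [0.473, -0.215, 0.074]), (295, [0.476, -0.219, 0.076]), (298, [0.484, -0.22, 0.072])]
265 [(292, [0.474, -0.215, 0.067]), (295, [0.476, -0.22, 0.069]), (298, [0.485, -0.22, 0.063])]
268 [(292, [0.473, -0.217, 0.06]), (295, [0.475, -0.222, 0.063]), (298, [0.481, -0.224, 0.061])]
271 [(292, [0.467, -0.223, 0.061]), (295, [0.471, -0.227, 0.063]), (298, [0.477, -0.229, 0.061])]
```

View pics/c7.png

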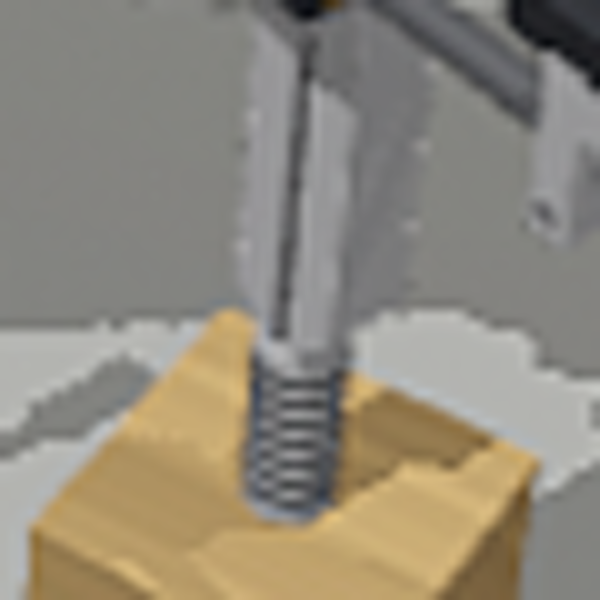

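```bash
python3 - <<'E'
from h import *
for t in('wrist0','wrist1','wrist2'):
    s=load(t);E=s['extrinsics'];print(t,(-E[:3,:3].T@E[:3,3]).round(4))
    print(bydepth(s,[(100,100),(60,200),(200,60),(256,190),(248,175)]).round(4).tolist())
s=load('wrist2')
for v in range(205,300,8): print(v,bydepth(s,[(245,v),(268,v)]).round(4).tolist())
s=load('top2');print(bydepth(s,[(20+340,236),(355,236),(362,230)]))
cv2.imwrite('pics/c8.png',cv2.resize(s['pixels'][180:290,300:430,::-1],None,fx=6,fy=5))
E
```

```text
wrist0 [0.1757 0.5252 0.385 ]
[[0.0894, 0.3732, 0.0017], [0.1665, 0.2687, 0.0015], [0.1016, 0.4924, 0.0017], [0.2561, 0.4849, 0.0001], [0.2361, 0.4845, 0.0019]]
wrist1 [ 0.4151 -0.2108  0.3859]
[[0.4021, -0.3846, 0.0008], [0.5167, -0.4456, 0.0014], [0.362, -0.2712, 0.0018], [0.4804, -0.2114, 0.1061], [0.4756, -0.2191, 0.0637]]
wrist2 [ 0.4152 -0.2134  0.287 ]
[[0.4057, -0.3429, 0.0011], [0.4909, -0.3883, 0.0015], [0.3759, -0.2587, 0.0015], [0.4678, -0.2142, 0.062], [0.4572, -0.2194, 0.0639]]
205 [[0.478, -0.2216, 0.063], [0.4741, -0.2065, 0.0767]]
213 [[0.4836, -0.2217, 0.0632], [0.4736, -0.2071, 0.096]]
221 [[0.4732, -0.2199, 0.1119], [0.4731, -0.2076, 0.112]]
229 [[0.4731, -0.2195, 0.1249], [0.4729, -0.208, 0.1252]]
237 [[0.473, -0.2191, 0.136], [0.4728, -0.2084, 0.1366]]
245 [[0.4732, -0.2188, 0.1454], [0.4729, -0.2087, 0.1463]]
253 [[0.4726, -0.2184, 0.1555], [0.4729, -0.2089, 0.1548]]
261 [[0.449, -0.2162, 0.2142], [0.4489, -0.2109, 0.2142]]
269 [[0.4485, -0.216, 0.2191], [0.4488, -0.2111, 0.2187]]
277 [[0.4491, -0.216, 0.2218], [0.4487, -0.2112, 0.2225]]
285 [[0.4485, -0.2158, 0.2262], [0.4487, -0.2113, 0.2258]]
293 [[0.4497, -0.2158, 0.2273], [0.449, -0.2114, 0.2284]]
[[ 0.47862502 -0.20464708  0.08989531]
 [ 0.47756339 -0.19845217  0.06704455]
 [ 0.4964641  -0.1782626   0.23739074]]
```

View pics/c8.png

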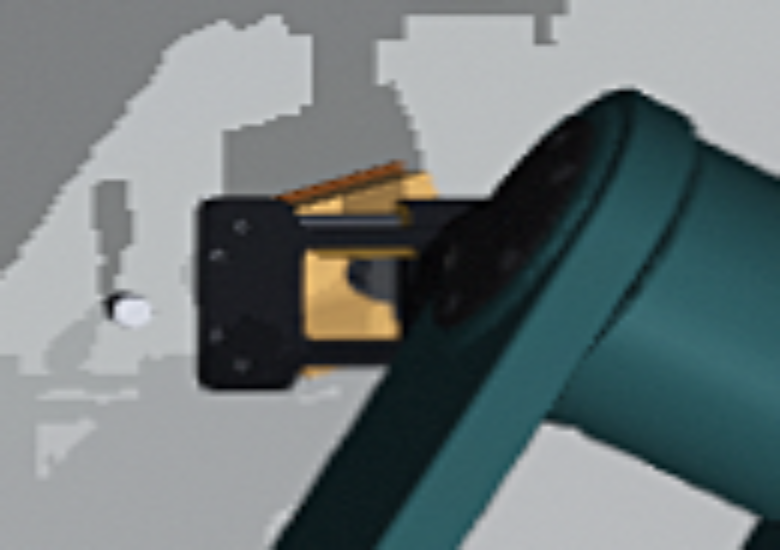

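```bash
python3 - <<'E'
from h import *
s=load('wrist1')
for v in (218,224,228,232,240,250,260): print(v,[(u,bydepth(s,[(u,v)]).round(3)[0].tolist()) for u in (140,150,160,168,346,352,360)])
o=robot.get_obs();print(o['tool_pos'],o['joint_positions'],o['wrist_force'],o['time'])
s=load('wrist2');cv2.imwrite('pics/c9.png',cv2.resize(s['pixels'][180:270,200:320,::-1],None,fx=6,fy=6,interpolation=cv2.INTER_CUBIC))
E
```

```text
218 [(140, [0.539, -0.349, 0.001]), (150, [0.538, -0.337, 0.002]), (160, [0.538, -0.325, 0.002]), (168, [0.472, -0.259, 0.209]), (346, [0.472, -0.162, 0.208]), (352, [0.539, -0.098, 0.002]), (360, [0.539, -0.089, 0.001])]
224 [(140, [0.547, -0.35, 0.0]), (150, [0.473, -0.266, 0.217]), (160, [0.473, -0.261, 0.217]), (168, [0.474, -0.258, 0.212]), (346, [0.415, -0.211, 0.386]), (352, [0.473, -0.161, 0.217]), (360, [0.473, -0.157, 0.217])]
228 [(140, [0.552, -0.351, 0.0]), (150, [0.472, -0.264, 0.224]), (160, [0.473, -0.26, 0.223]), (168, [0.475, -0.257, 0.216]), (346, [0.476, -0.164, 0.215]), (352, [0.473, -0.162, 0.221]), (360, [0.473, -0.159, 0.223])]
232 [(140, [0.473, -0.268, 0.229]), (150, [0.473, -0.263, 0.229]), (160, [0.474, -0.259, 0.224]), (168, [0.478, -0.258, 0.216]), (346, [0.478, -0.164, 0.216]), (352, [0.474, -0.163, 0.225]), (360, [0.473, -0.161, 0.229])]
240 [(140, [0.473, -0.265, 0.238]), (150, [0.472, -0.259, 0.241]), (160, [0.476, -0.258, 0.231]), (168, [0.482, -0.258, 0.216]), (346, [0.482, -0.163, 0.215]), (352, [0.478, -0.163, 0.226]), (360, [0.474, -0.162, 0.236])]
250 [(140, [0.472, -0.26, 0.252]), (150, [0.474, -0.257, 0.247]), (160, [0.481, -0.258, 0.231]), (168, [0.487, -0.258, 0.217]), (346, [0.487, -0.164, 0.218]), (352, [0.482, -0.164, 0.228]), (360, [0.477, -0.164, 0.242])]
260 [(140, [0.474, -0.258, 0.258]), (150, [0.479, -0.258, 0.247]), (160, [0.485, -0.257, 0.234]), (168, [0.593, -0.319, 0.0]), (346, [0.593, -0.102, 0.001]), (352, [0.487, -0.164, 0.23]), (360, [0.481, -0.164, 0.243])]
[ 0.48154175 -0.21298427  0.06826583] [-5.24204139e-01  7.61486837e-02  1.58052571e+00  9.80649250e-05
  1.48490079e+00 -2.09513326e+00] [0.74406897 0.07095721 0.20633258] 4.85
```

View pics/c9.png

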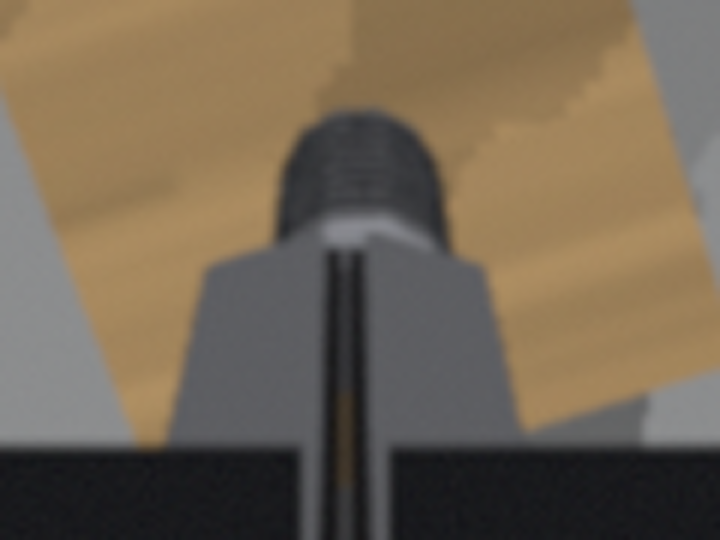

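The fingertips really end about 40 mm above the reported TCP, so they closed just above the drift's cap without touching it. I'll open the gripper, go lower and grasp again.

Emit:
drive_tool([
  [[0, 0, 0, 0], [0, 0, 0, 0], [0, 0, 0, 0], [0, 0, 0, 0], [0, 0, 0, 0], [0, 0, 0, 0], [0, 0, 0, 0], [0, 0, 0, 0]],
], grip=0.8)

```text
time: 5.65
tool_pos: [0.4815, -0.213, 0.0683]
ee_rot: [1.166, 1.571, 1.166]
wrist_force: [0.3, -0.7, 0.2]
width: 0.061
```

Emit:
drive_tool([
  [[0.03, 0, 0, 0], [0.03, 0.004, 0, 0], [0.03, 0, 0, 0], [0.03, 0, 0, 0], [0.02, 0, 0, 0], [0, 0, 0, 0], [0, 0, 0, 0]],
])

```text
time: 6.35
tool_pos: [0.4816, -0.212, 0.0332]
ee_rot: [2.007, 1.571, 2.007]
wrist_force: [1.0, 0.6, -0.6]
width: 0.0753
```

```bash
python3 - <<'E'
from h import *
o=robot.get_obs();print(o['tool_pos'],o['wrist_force'],o['width'])
s=snap('side','side3');cv2.imwrite('pics/c10.png',cv2.resize(s['pixels'][200:300,240:360,::-1],None,fx=6,fy=6,interpolation=cv2.INTER_CUBIC))
# finger tip points by depth
E
```

```text
[ 0.48155882 -0.21199133  0.03317968] [ 1.04890349  0.59644655 -0.56881423] 0.07531733163607153
```

View pics/c10.png

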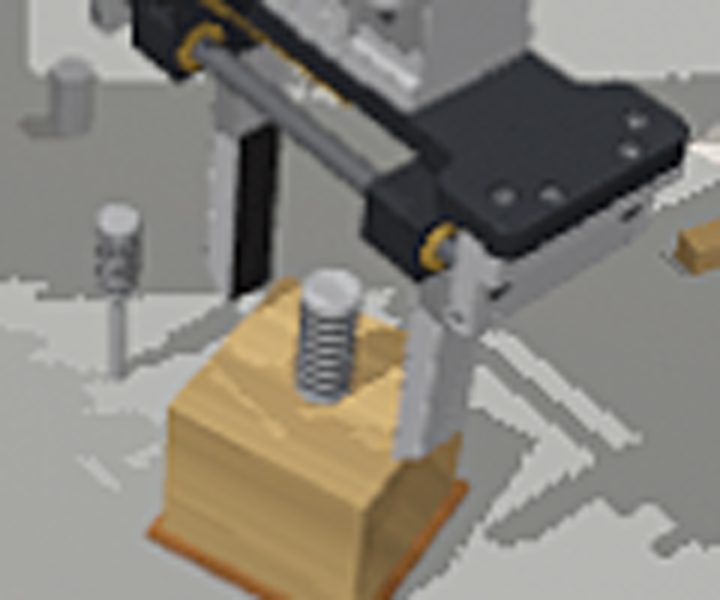

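```bash
python3 - <<'E'
from h import *
s=load('side3')
for v in range(270,279): print(v,[bydepth(s,[(u,v)]).round(4)[0].tolist() for u in (307,309,311)])
for v in range(244,253): print(v,[bydepth(s,[(u,v)]).round(4)[0].tolist() for u in (275,277,279,281)])
E
```

```text
270 [[0.4711, -0.2552, 0.0906], [0.4715, -0.2594, 0.0941], [0.4747, -0.261, 0.0934]]
271 [[0.4712, -0.2554, 0.0882], [0.4728, -0.2586, 0.0899], [0.4752, -0.261, 0.0905]]
272 [[0.4722, -0.2548, 0.0843], [0.4716, -0.2599, 0.0893], [0.4753, -0.2612, 0.088]]
273 [[0.4719, -0.2554, 0.0825], [0.4722, -0.2597, 0.0862], [0.4757, -0.2612, 0.0852]]
274 [[0.4718, -0.2558, 0.0802], [0.4714, -0.2607, 0.0851], [0.476, -0.2612, 0.0824]]
275 [[0.4721, -0.2559, 0.0775], [0.472, -0.2605, 0.0819], [0.4999, -0.2413, 0.0449]]
276 [[0.4718, -0.2565, 0.0757], [0.4926, -0.2431, 0.0488], [0.5022, -0.2397, 0.0389]]
277 [[0.4832, -0.2468, 0.056], [0.4928, -0.2432, 0.0459], [0.5012, -0.2408, 0.0379]]
278 [[0.4826, -0.2477, 0.0545], [0.4941, -0.2425, 0.0416], [0.5017, -0.2408, 0.0347]]
244 [[0.4734, -0.1646, 0.0806], [0.4722, -0.1717, 0.0868], [0.4754, -0.1738, 0.0867], [0.4806, -0.1736, 0.0835]]
245 [[0.4734, -0.1648, 0.078], [0.4727, -0.1713, 0.0836], [0.4759, -0.1733, 0.0834], [0.4801, -0.1743, 0.0817]]
246 [[0.5234, -0.1073, 0.0004], [0.4732, -0.1709, 0.0805], [0.4759, -0.1735, 0.0809], [0.4808, -0.1738, 0.0782]]
247 [[0.5223, -0.1088, -0.0009], [0.4731, -0.1712, 0.078], [0.4758, -0.1739, 0.0786], [0.481, -0.1738, 0.0755]]
248 [[0.5192, -0.1125, 0.0009], [0.4737, -0.1707, 0.0746], [0.4747, -0.1752, 0.0777], [0.4809, -0.174, 0.073]]
249 [[0.5171, -0.1151, 0.0011], [0.4731, -0.1715, 0.073], [0.476, -0.1739, 0.0732], [0.53, -0.1203, -0.0023]]
250 [[0.5158, -0.1167, 0.0002], [0.5185, -0.1203, 0.0014], [0.5221, -0.1228, 0.0013], [0.5271, -0.1237, -0.0008]]
251 [[0.5138, -0.1192, 0.0003], [0.5171, -0.1221, 0.0007], [0.5209, -0.1243, 0.0003], [0.5233, -0.1281, 0.0019]]
252 [[0.5116, -0.122, 0.0009], [0.5157, -0.1238, -0.0001], [0.5196, -0.1259, -0.0007], [0.4821, -0.1734, 0.061]]
```

Emit:
drive_tool([
  [[0.016, 0, 0, 0], [0, 0, 0, 0], [0, 0, 0, 0], [0, 0, 0, 0], [0, 0, 0, 0], [0, 0, 0, 0], [0, 0, 0, 0], [0, 0, 0, 0], [0, 0, 0, 0], [0, 0, 0, 0], [0, 0, 0, 0], [0, 0, 0, 0]],
], grip=0)

```text
time: 7.6
tool_pos: [0.4816, -0.2119, 0.0293]
ee_rot: [1.137, 1.571, 1.137]
wrist_force: [-0.5, 0.5, 1.2]
width: 0.0178
```

Emit:
drive_tool([
  [[-0.04, 0, 0, 0], [-0.08, 0, 0, 0], [-0.1, 0, 0, 0], [-0.1, 0, 0, 0], [-0.1, 0, 0, 0], [0, 0, 0, 0], [0, 0, 0, 0]],
])

```text
time: 8.3
tool_pos: [0.4817, -0.2122, 0.1344]
ee_rot: [-0.586, 1.57, -0.585]
wrist_force: [1.0, -0.3, -2.0]
width: 0.0176
```

```bash
python3 - <<'E'
from h import *
o=robot.get_obs();print(o['tool_pos'],o['wrist_force'],o['width'])
s=snap('side','side4');cv2.imwrite('pics/c11.png',cv2.resize(s['pixels'][180:300,240:360,::-1],None,fx=5,fy=5,interpolation=cv2.INTER_CUBIC))
E
```

```text
[ 0.48167168 -0.21216519  0.13444586] [ 1.03672277 -0.28033106 -2.0303931 ] 0.01762226083159042
```

View pics/c11.png

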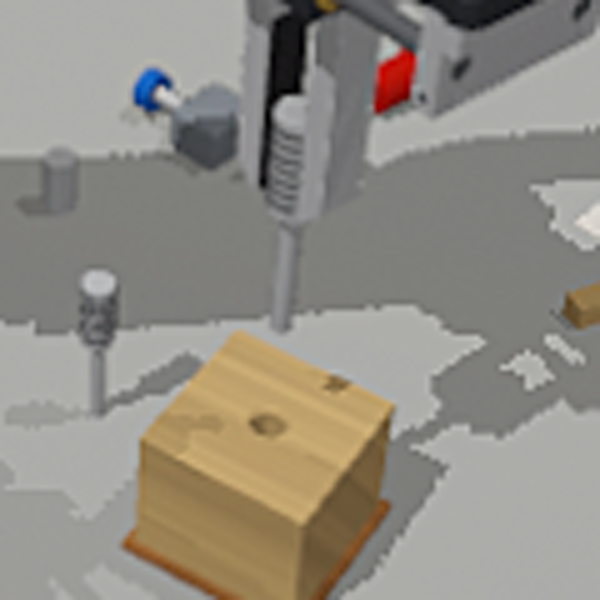

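Emit:
drive_tool([
  [[0, 0.12, 0.012, 0], [0, 0.172, 0.012, 0], [0, 0.172, 0.012, 0], [0, 0.172, 0.012, 0], [0, 0.172, 0.012, 0], [0, 0.172, 0.012, 0], [0, 0.172, 0.012, 0], [0, 0.172, 0.012, 0], [0, 0.172, 0.012, 0], [0, 0.172, 0.012, 0], [0, 0.12, 0.01, 0], [0, 0.06, 0, 0], [0, 0, 0, 0], [0, 0, 0, 0], [0, 0, 0, 0]],
])

```text
time: 9.85
tool_pos: [0.514, 0.2483, 0.134]
ee_rot: [-2.064, 1.57, -2.066]
wrist_force: [0.2, 0.3, -1.2]
width: 0.0177
```

```bash
python3 - <<'E'
from h import *
o=robot.get_obs();print(o['tool_pos'],o['wrist_force'],o['width'],o['joint_positions'])
s=snap('side','side5');cv2.imwrite('pics/c12.png',cv2.resize(s['pixels'][90:200,140:250,::-1],None,fx=5,fy=5,interpolation=cv2.INTER_CUBIC))
s=snap('top','top5');cv2.imwrite('pics/c13.png',cv2.resize(s['pixels'][180:260,105:195,::-1],None,fx=6,fy=6,interpolation=cv2.INTER_CUBIC))
s=snap('wrist','wrist5')
print(onplane(load('side4'),[[293.4,264.6]],.062))
E
```

```text
[0.51398829 0.24833161 0.13403378] [ 0.23773847  0.31083612 -1.15979148] 0.01765007089747763 [ 3.51193565e-01  1.42812217e-01  1.37514038e+00 -6.37373584e-04
  1.62435898e+00 -1.21789162e+00]
[[ 0.47925188 -0.21304025  0.062     ]]
```

View pics/c12.png

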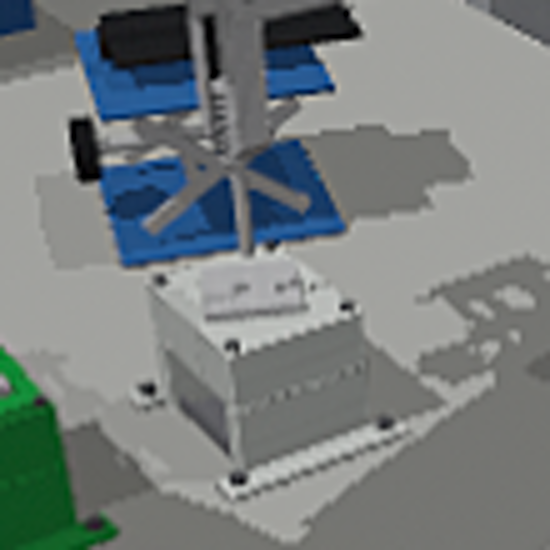

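View pics/c13.png

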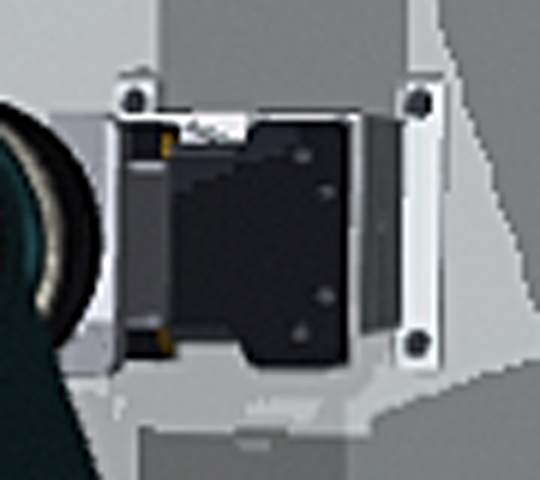

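View pics/wrist5.png

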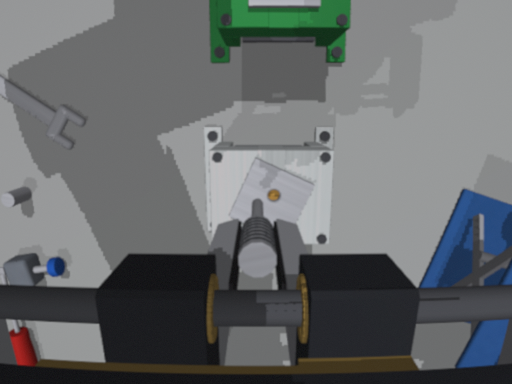

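```bash
python3 - <<'E'
from h import *
s=load('wrist5');cv2.imwrite('pics/c14.png',cv2.resize(s['pixels'][165:280,205:325,::-1],None,fx=6,fy=5.2,interpolation=cv2.INTER_CUBIC))
p=s['pixels'].astype(int);r=p[183:207,262:286];sat=r.max(2)-r.min(2);m=(sat>50);v,u=np.nonzero(m);print(u.mean()+262,v.mean()+183,len(u));print(m.astype(int)[4:20])
print(onplane(s,[[u.mean()+262,v.mean()+183]],.086))
print(project(s,[[.5135,.2482,.1107],[.5135,.2482,.1667],[.5135,.2482,.2087]]))
E
```

```text
273.4567901234568 194.58024691358025 81
[[0 0 0 0 0 0 0 0 0 0 0 0 0 0 0 0 0 0 0 0 0 0 0 0]
 [0 0 0 0 0 0 0 0 0 0 0 0 0 0 0 0 0 0 0 0 0 0 0 0]
 [0 0 0 0 0 0 0 0 0 0 0 0 0 0 0 0 0 0 0 0 0 0 0 0]
 [0 0 0 0 0 0 0 0 0 0 1 1 1 1 0 0 0 0 0 0 0 0 0 0]
 [0 0 0 0 0 0 0 0 0 1 1 1 1 1 1 1 0 0 0 0 0 0 0 0]
 [0 0 0 0 0 0 0 0 1 1 1 1 1 1 1 1 1 0 0 0 0 0 0 0]
 [0 0 0 0 0 0 0 1 1 1 1 1 1 1 1 1 1 0 0 0 0 0 0 0]
 [0 0 0 0 0 0 0 1 1 1 1 1 1 1 1 1 1 0 0 0 0 0 0 0]
 [0 0 0 0 0 0 0 1 1 1 1 1 1 1 1 1 1 0 0 0 0 0 0 0]
 [0 0 0 0 0 0 0 1 1 1 1 1 1 1 1 1 0 0 0 0 0 0 0 0]
 [0 0 0 0 0 0 0 1 1 1 1 1 1 1 1 1 0 0 0 0 0 0 0 0]
 [0 0 0 0 0 0 0 0 1 1 1 1 1 1 1 1 0 0 0 0 0 0 0 0]
 [0 0 0 0 0 0 0 0 0 1 1 1 1 1 0 0 0 0 0 0 0 0 0 0]
 [0 0 0 0 0 0 0 0 0 0 0 0 0 0 0 0 0 0 0 0 0 0 0 0]
 [0 0 0 0 0 0 0 0 0 0 0 0 0 0 0 0 0 0 0 0 0 0 0 0]
 [0 0 0 0 0 0 0 0 0 0 0 0 0 0 0 0 0 0 0 0 0 0 0 0]]
[[0.51410784 0.26116914 0.086     ]]
[[257.27948752 201.95610342]
 [257.30273279 227.52741111]
 [257.33039652 258.29017093]]
```

View pics/c14.png

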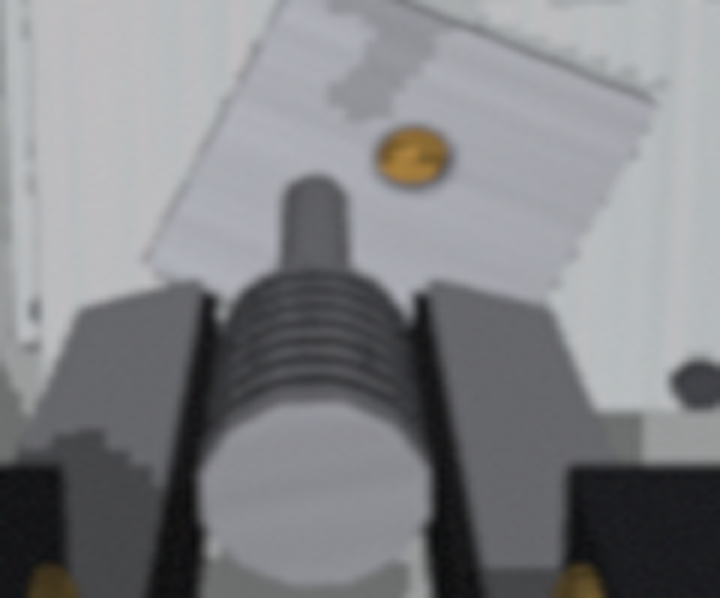

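```bash
cat > ov.py <<'E'
from h import *
def overlay(tag,out,c,zt,crop,tilt=(0,0)):
    s=load(tag);x0,y0,x1,y1=crop;k=6
    im=cv2.resize(s['pixels'][y0:y1,x0:x1,::-1],None,fx=k,fy=k,interpolation=cv2.INTER_CUBIC)
    a=np.linspace(0,2*np.pi,60)
    for h,r,col in((0,.004,(0,0,255)),(.056,.009,(0,255,0)),(.056,.004,(0,255,255)),(.098,.009,(255,0,0))):
        P=np.c_[c[0]+tilt[0]*h+r*np.cos(a),c[1]+tilt[1]*h+r*np.sin(a),0*a+zt+h]
        q=(project(s,P)-[x0,y0]+.5)*k
        cv2.polylines(im,[q.astype(np.int32)],True,col,1)
    cv2.imwrite(out,im)
E
python3 - <<'E'
from ov import *
overlay('wrist5','pics/ov1.png',(.5140,.2482),.1107,(205,180,325,280))
E
```

```text
(no output)
```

View pics/ov1.png

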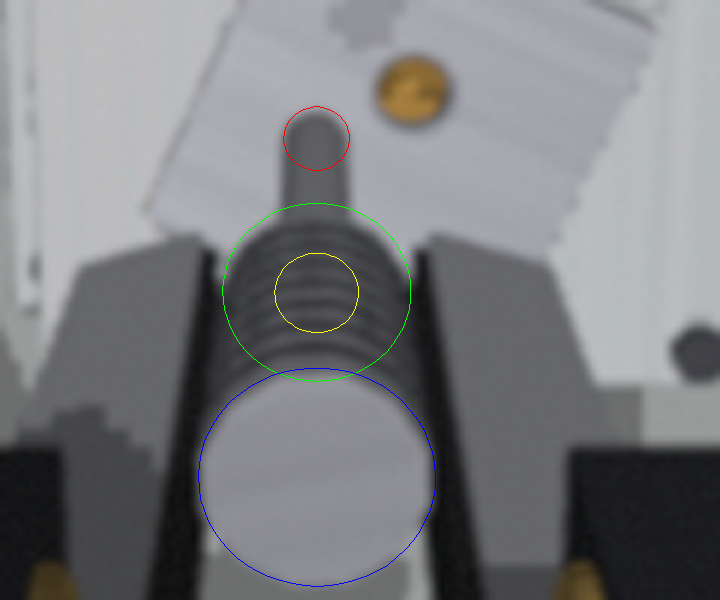

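Emit:
drive_tool([
  [[0, 0.026, 0, 0], [0, 0.026, -0.002, 0], [0.03, 0, 0, 0], [0.03, 0, 0, 0], [0, 0, 0, 0], [0, 0, 0, 0], [0, 0, 0, 0]],
])

```text
time: 10.7
tool_pos: [0.5135, 0.263, 0.1193]
ee_rot: [0.035, 1.571, 0.035]
wrist_force: [0.5, -0.2, -0.9]
width: 0.0176
```

```bash
python3 - <<'E'
from ov import *
o=robot.get_obs();t=o['tool_pos'];print(t,o['wrist_force'],o['width'])
s=snap('wrist','wrist6')
overlay('wrist6','pics/ov2.png',(t[0],t[1]),t[2]-.0233,(205,180,325,280))
a=np.linspace(0,2*np.pi,60);im=cv2.imread('pics/ov2.png')
q=(project(s,np.c_[.5142+.005*np.cos(a),.2612+.005*np.sin(a),0*a+.086])-[205,180]+.5)*6
cv2.polylines(im,[q.astype(np.int32)],True,(255,0,255),1);cv2.imwrite('pics/ov2.png',im)
E
```

```text
[0.51354718 0.26296912 0.11934251] [ 0.47458067 -0.23924767 -0.85600467] 0.017560204017582754
```

View pics/ov2.png

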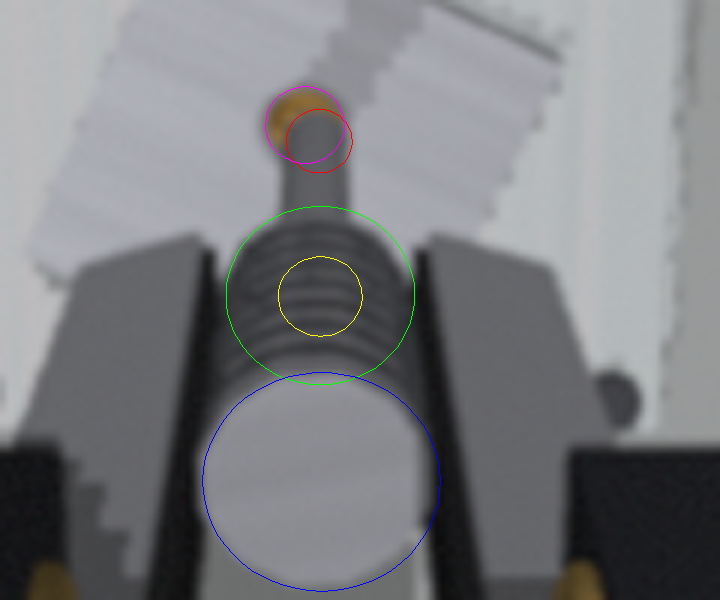

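Emit:
drive_tool([
  [[0, -0.0056, 0, 0], [0.01, 0, 0, 0], [0.01, 0, 0, 0], [0, 0, 0, 0], [0, 0, 0, 0]],
])

```text
time: 11.25
tool_pos: [0.5133, 0.2616, 0.1141]
ee_rot: [-2.997, 1.57, -2.997]
wrist_force: [-0.4, 0.4, -0.6]
width: 0.0173
```

```bash
python3 - <<'E'
from ov import *
o=robot.get_obs();t=o['tool_pos'];print(t,o['wrist_force'],o['width'])
s=snap('wrist','wrist7')
overlay('wrist7','pics/ov3.png',(t[0],t[1]),t[2]-.0233,(205,180,325,280))
a=np.linspace(0,2*np.pi,60);im=cv2.imread('pics/ov3.png')
q=(project(s,np.c_[.5142+.005*np.cos(a),.2612+.005*np.sin(a),0*a+.086])-[205,180]+.5)*6
cv2.polylines(im,[q.astype(np.int32)],True,(255,0,255),1);cv2.imwrite('pics/ov3.png',im)
E
```

```text
[0.51332775 0.26157081 0.11405041] [-0.36947518  0.41469616 -0.55977104] 0.017273768990785615
```

View pics/ov3.png

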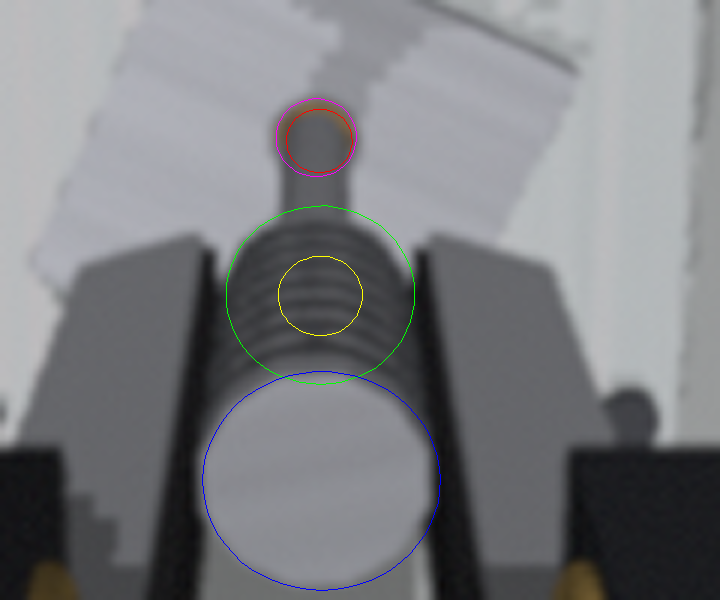

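Emit:
drive_tool([
  [[0.004, 0, 0.001, 0], [0.004, 0, 0, 0], [0.004, 0, 0, 0], [0.002, 0, 0, 0], [0, 0, 0, 0]],
])

```text
time: 11.8
tool_pos: [0.5136, 0.2616, 0.1106]
ee_rot: [-3.064, 1.571, -3.064]
wrist_force: [-0.2, 0.1, -1.4]
width: 0.0174
```

Emit:
drive_tool([
  [[0.003, 0, 0, 0], [0.003, 0, 0, 0], [0, 0, 0, 0]],
])

```text
time: 12.1
tool_pos: [0.5137, 0.2616, 0.1092]
ee_rot: [2.043, 1.571, 2.043]
wrist_force: [0.8, 0.1, -0.1]
width: 0.017
```

Emit:
drive_tool([
  [[0.003, 0, 0, 0], [0.003, 0, 0, 0], [0, 0, 0, 0]],
])

```text
time: 12.4
tool_pos: [0.5138, 0.2616, 0.1077]
ee_rot: [0.449, 1.571, 0.449]
wrist_force: [-0.1, -0.7, -0.9]
width: 0.0176
```

Tip now about 84.4 mm, below the plate's top, with no force; continue gently (dowel top expected at 72–76 mm).

Emit:
drive_tool([
  [[0.004, 0, 0, 0], [0.004, 0, 0, 0], [0, 0, 0, 0]],
])

```text
time: 12.7
tool_pos: [0.5138, 0.2616, 0.1056]
ee_rot: [0.607, 1.571, 0.607]
wrist_force: [0.7, 0.6, -0.6]
width: 0.0177
```

Emit:
drive_tool([
  [[0.004, 0, 0, 0], [0.004, 0, 0, 0], [0.004, 0, 0, 0], [0, 0, 0, 0]],
])

```text
time: 13.1
tool_pos: [0.5138, 0.2616, 0.1027]
ee_rot: [0.623, 1.571, 0.623]
wrist_force: [0.9, 0.1, -1.4]
width: 0.0173
```

Emit:
drive_tool([
  [[0.004, 0, 0, 0], [0.004, 0, 0, 0], [0.004, 0, 0, 0], [0, 0, 0, 0]],
])

```text
time: 13.5
tool_pos: [0.5137, 0.2616, 0.0996]
ee_rot: [0.719, 1.571, 0.719]
wrist_force: [0.1, 0.6, -1.8]
width: 0.0174
```

Emit:
drive_tool([
  [[0.004, 0, 0, 0], [0.004, 0, 0, 0], [0.004, 0, 0, 0]],
])

```text
time: 13.8
tool_pos: [0.5142, 0.2617, 0.098]
ee_rot: [0.321, 1.569, 0.321]
wrist_force: [-1.2, -0.6, 6.1]
width: 0.0173
```

Emit:
drive_tool([
  [[0.004, 0, 0, 0], [0.004, 0, 0, 0], [0.004, 0, 0, 0]],
])

```text
time: 14.1
tool_pos: [0.5146, 0.2621, 0.0969]
ee_rot: [0.447, 1.567, 0.447]
wrist_force: [-2.5, 0.0, 9.4]
width: 0.0173
```

Emit:
drive_tool([
  [[0.004, 0, 0, 0], [0.004, 0, 0, 0], [0.004, 0, 0, 0]],
])

```text
time: 14.4
tool_pos: [0.5146, 0.2625, 0.0941]
ee_rot: [0.572, 1.566, 0.573]
wrist_force: [-1.8, 0.3, 9.5]
width: 0.0175
```

Emit:
drive_tool([
  [[0.004, 0, 0, 0], [0.004, 0, 0, 0], [0.004, 0, 0, 0], [0.004, 0, 0, 0]],
])

```text
time: 14.8
tool_pos: [0.5146, 0.2625, 0.0903]
ee_rot: [0.57, 1.566, 0.57]
wrist_force: [-2.2, 0.0, 12.0]
width: 0.0169
```

Emit:
drive_tool([
  [[0.004, 0, 0, 0], [0.004, 0, 0, 0], [0.004, 0, 0, 0], [0.004, 0, 0, 0]],
])

```text
time: 15.2
tool_pos: [0.5146, 0.2625, 0.0862]
ee_rot: [0.577, 1.567, 0.578]
wrist_force: [-1.3, 0.1, 9.9]
width: 0.0175
```

Emit:
drive_tool([
  [[0.004, 0, 0, 0], [0.004, 0, 0, 0], [0.004, 0, 0, 0], [0.004, 0, 0, 0]],
])

```text
time: 15.6
tool_pos: [0.5145, 0.2625, 0.0821]
ee_rot: [0.605, 1.567, 0.605]
wrist_force: [-2.6, -0.0, 10.0]
width: 0.0175
```

Emit:
drive_tool([
  [[0.004, 0, 0, 0], [0.004, 0, 0, 0], [0.004, 0, 0, 0], [0.004, 0, 0, 0]],
])

```text
time: 16.0
tool_pos: [0.5144, 0.2624, 0.0779]
ee_rot: [0.622, 1.567, 0.623]
wrist_force: [-2.1, -0.4, 8.9]
width: 0.0171
```

Emit:
drive_tool([
  [[0.004, 0, 0, 0], [0.004, 0, 0, 0], [0.004, 0, 0, 0], [0.004, 0, 0, 0]],
])

```text
time: 16.4
tool_pos: [0.5138, 0.2616, 0.0707]
ee_rot: [0.326, 1.57, 0.326]
wrist_force: [0.8, -0.3, -0.6]
width: 0.0176
```

Emit:
drive_tool([
  [[0.004, 0, 0, 0], [0.004, 0, 0, 0], [0.004, 0, 0, 0]],
])

```text
time: 16.7
tool_pos: [0.5138, 0.2616, 0.0674]
ee_rot: [-2.49, 1.571, -2.49]
wrist_force: [0.8, 0.3, 0.3]
width: 0.0173
```

Emit:
drive_tool([
  [[0, 0, 0, 0], [0, 0, 0, 0], [0, 0, 0, 0]],
])

```text
time: 17.0
tool_pos: [0.5137, 0.2615, 0.0674]
ee_rot: [-2.66, 1.571, -2.66]
wrist_force: [1.5, 0.4, -2.7]
width: 0.0171
```

```bash
python3 - <<'E'
from h import *
o=robot.get_obs();print(o['tool_pos'],o['wrist_force'],o['width'])
s=snap('side','side8');cv2.imwrite('pics/c15.png',cv2.resize(s['pixels'][90:200,140:250,::-1],None,fx=5,fy=5,interpolation=cv2.INTER_CUBIC))
E
```

```text
[0.51368759 0.26154456 0.06741435] [ 1.54622156  0.36254178 -2.72213838] 0.017068444941560117
```

View pics/c15.png

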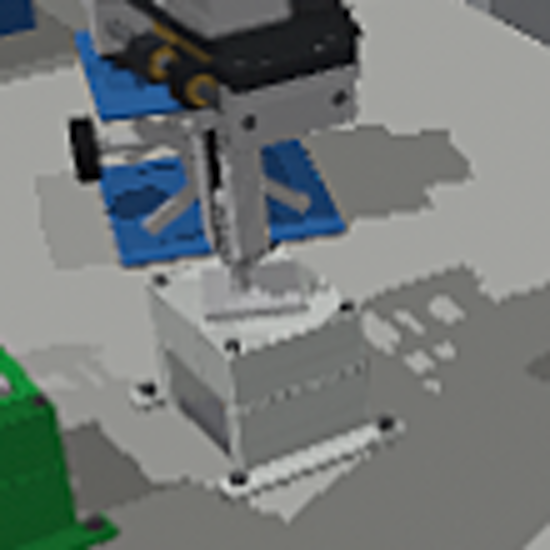

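Emit:
drive_tool([
  [[-0.03, 0, 0, 0], [-0.04, 0, 0, 0], [-0.05, 0, 0, 0], [-0.05, 0, 0, 0], [-0.05, 0, 0, 0], [-0.05, 0, 0, 0], [-0.02, 0, 0, 0], [0, 0, 0, 0], [0, 0, 0, 0]],
])

```text
time: 17.95
tool_pos: [0.5134, 0.2615, 0.1399]
ee_rot: [-2.917, 1.57, -2.917]
wrist_force: [-0.3, 0.4, -0.8]
width: 0.0177
```

```bash
python3 - <<'E'
from ov import *
o=robot.get_obs();t=o['tool_pos'];print(t,o['wrist_force'],o['width'])
s=snap('wrist','wrist9')
overlay('wrist9','pics/ov4.png',(t[0],t[1]),t[2]-.0233,(205,180,325,280))
E
```

```text
[0.51336851 0.26154197 0.13993798] [-0.27180001  0.44259869 -0.81127406] 0.017670062143361982
```

View pics/ov4.png

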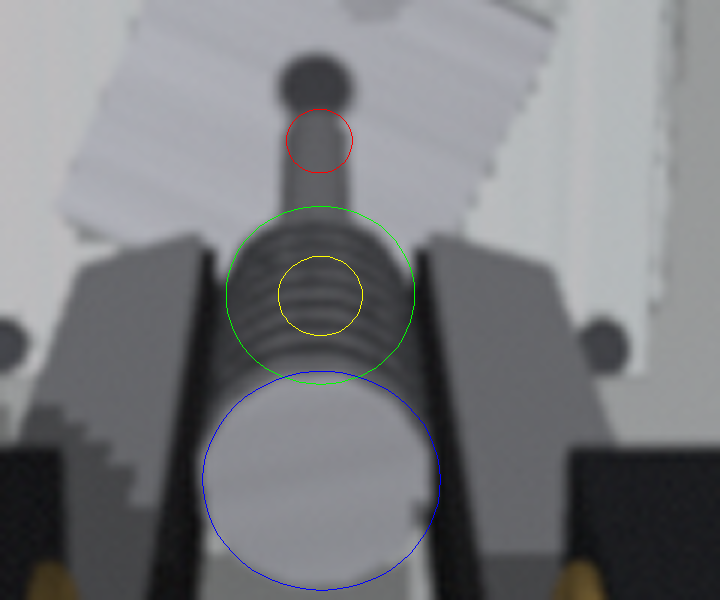

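Emit:
drive_tool([
  [[0, -0.1, -0.012, 0], [0, -0.172, -0.012, 0], [0, -0.172, -0.012, 0], [0, -0.172, -0.012, 0], [0, -0.172, -0.012, 0], [0, -0.172, -0.012, 0], [0, -0.172, -0.012, 0], [0, -0.172, -0.012, 0], [0, -0.172, -0.012, 0], [0, -0.172, -0.012, 0], [0, -0.14, -0.007, 0], [0, -0.09, 0, 0], [0, -0.016, 0, 0], [0, 0, 0, 0], [0, 0, 0, 0], [0, 0, 0, 0]],
])

```text
time: 19.6
tool_pos: [0.4821, -0.2106, 0.1402]
ee_rot: [1.773, 1.57, 1.775]
wrist_force: [0.2, 0.1, -0.8]
width: 0.0175
```

```bash
python3 - <<'E'
from ov import *
o=robot.get_obs();t=o['tool_pos'];print(t,o['wrist_force'],o['width'])
s=snap('wrist','wrist10')
overlay('wrist10','pics/ov5.png',(t[0],t[1]),t[2]-.0233,(205,170,325,270))
a=np.linspace(0,2*np.pi,60);im=cv2.imread('pics/ov5.png')
q=(project(s,np.c_[.481+.006*np.cos(a),-.2117+.006*np.sin(a),0*a+.062])-[205,170]+.5)*6
cv2.polylines(im,[q.astype(np.int32)],True,(255,0,255),1);cv2.imwrite('pics/ov5.png',im)
E
```

```text
[ 0.48212684 -0.21058684  0.14016556] [ 0.24937511  0.09022891 -0.83223002] 0.017456608174215963
```

View pics/ov5.png

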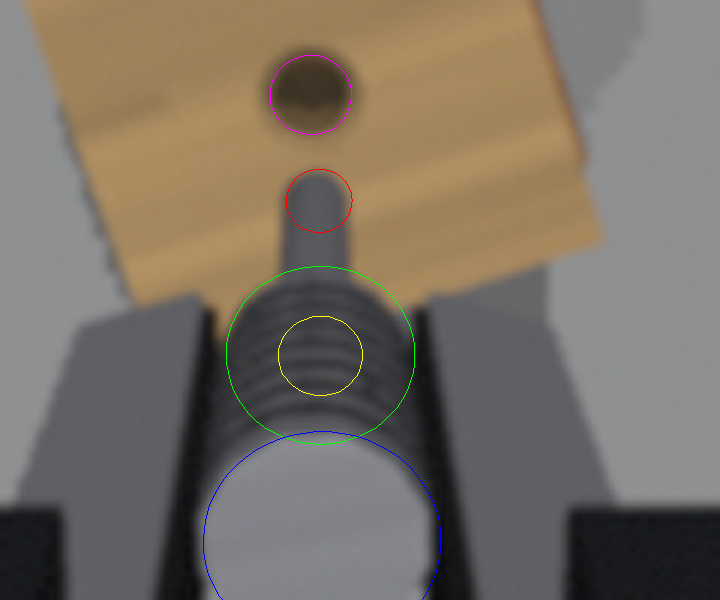

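Emit:
drive_tool([
  [[0, -0.003, -0.006, 0], [0.06, 0, 0, 0], [0.06, 0, 0, 0], [0.04, 0, 0, 0], [0.02, 0, 0, 0], [0, 0, 0, 0], [0, 0, 0, 0], [0, 0, 0, 0]],
])

```text
time: 20.45
tool_pos: [0.481, -0.2129, 0.096]
ee_rot: [-0.438, 1.569, -0.438]
wrist_force: [0.0, 0.1, -0.5]
width: 0.0175
```

```bash
python3 - <<'E'
from ov import *
o=robot.get_obs();t=o['tool_pos'];print(t,o['wrist_force'],o['width'])
s=snap('wrist','wrist11')
overlay('wrist11','pics/ov6.png',(t[0],t[1]),t[2]-.0233,(205,170,325,270))
a=np.linspace(0,2*np.pi,60);im=cv2.imread('pics/ov6.png')
q=(project(s,np.c_[.481+.006*np.cos(a),-.2117+.006*np.sin(a),0*a+.062])-[205,170]+.5)*6
cv2.polylines(im,[q.astype(np.int32)],True,(255,0,255),1);cv2.imwrite('pics/ov6.png',im)
E
```

```text
[ 0.48103396 -0.21293807  0.09599696] [ 0.03565047  0.08770062 -0.45585532] 0.01754728354153484
```

View pics/ov6.png

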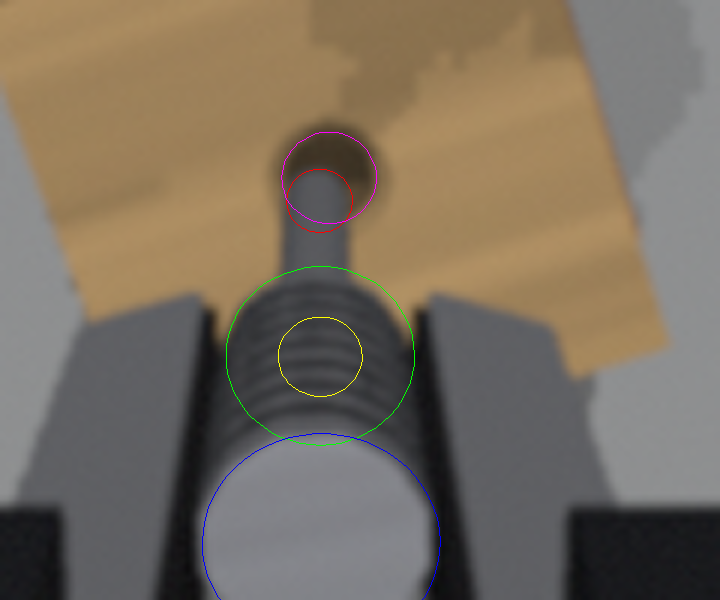

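Emit:
drive_tool([
  [[0, 0.005, -0.002, 0], [0.02, 0, 0, 0], [0.01, 0, 0, 0], [0.01, 0, 0, 0], [0.01, 0, 0, 0], [0, 0, 0, 0]],
])

```text
time: 21.1
tool_pos: [0.4797, -0.2112, 0.0821]
ee_rot: [2.565, 1.57, 2.565]
wrist_force: [-0.1, 0.0, -1.0]
width: 0.0179
```

Emit:
drive_tool([
  [[0.012, 0, 0, 0], [0.012, 0, 0, 0], [0.012, 0, 0, 0], [0, 0, 0, 0]],
])

```text
time: 21.5
tool_pos: [0.4796, -0.2112, 0.073]
ee_rot: [2.536, 1.57, 2.536]
wrist_force: [0.3, -0.0, -1.6]
width: 0.0177
```

Emit:
drive_tool([
  [[0.016, 0, 0.003, 0], [0.02, 0, 0, 0], [0.03, 0, 0, 0], [0.03, 0, 0, 0], [0.03, 0, 0, 0], [0.02, 0, 0, 0], [0.01, 0, 0, 0], [0, 0, 0, 0], [0, 0, 0, 0]],
])

```text
time: 22.4
tool_pos: [0.481, -0.2115, 0.035]
ee_rot: [-0.345, 1.57, -0.345]
wrist_force: [-0.8, 0.0, -0.4]
width: 0.0177
```

Emit:
drive_tool([
  [[0.006, 0, 0, 0], [0.004, 0, 0, 0], [0, 0, 0, 0], [0, 0, 0, 0]],
])

```text
time: 22.8
tool_pos: [0.4808, -0.2114, 0.0323]
ee_rot: [-0.036, 1.571, -0.036]
wrist_force: [-0.5, 0.2, -0.9]
width: 0.0175
```

Emit:
drive_tool([
  [[0.004, 0, 0, 0], [0.004, 0, 0, 0], [0.004, 0, 0, 0], [0, 0, 0, 0]],
])

```text
time: 23.2
tool_pos: [0.4808, -0.2114, 0.0293]
ee_rot: [0.482, 1.571, 0.482]
wrist_force: [-1.0, -0.5, -0.9]
width: 0.0172
```

Emit:
drive_tool([
  [[0.003, 0, 0, 0], [0, 0, 0, 0], [0, 0, 0, 0]],
])

```text
time: 23.5
tool_pos: [0.4809, -0.2114, 0.0293]
ee_rot: [-0.378, 1.57, -0.378]
wrist_force: [-2.6, 1.1, 4.8]
width: 0.0172
```

Emit:
drive_tool([
  [[0, 0, 0, 0], [0, 0, 0, 0], [0, 0, 0, 0], [0, 0, 0, 0], [0, 0, 0, 0], [0, 0, 0, 0], [0, 0, 0, 0]],
], grip=0.7)

```text
time: 24.2
tool_pos: [0.4808, -0.2114, 0.0285]
ee_rot: [0.96, 1.571, 0.96]
wrist_force: [0.2, 0.1, 0.1]
width: 0.0653
```

Emit:
drive_tool([
  [[-0.02, 0, 0, 0], [-0.06, 0, 0, 0], [-0.1, 0, 0, 0], [-0.15, 0, 0, 0], [-0.15, 0, 0, 0], [-0.1, 0.1, -0.05, 0], [0, 0.15, -0.05, 0], [0, 0.15, -0.05, 0], [0, 0.1, 0, 0], [0, 0, 0, 0], [0, 0, 0, 0]],
])

```text
time: 25.3
tool_pos: [0.4434, -0.0866, 0.174]
ee_rot: [-0.85, 1.569, -0.849]
wrist_force: [0.2, 0.4, -0.3]
width: 0.0657
```

```bash
python3 - <<'E'
from h import *
o=robot.get_obs();print(o['tool_pos'],o['wrist_force'],o['width'],o['time'])
a=snap('side','side12');b=snap('top','top12')
cv2.imwrite('pics/c16.png',np.hstack([cv2.resize(a['pixels'][210:310,240:340,::-1],(400,400)),cv2.resize(b['pixels'][200:270,330:400,::-1],(400,400))]))
E
```

```text
[ 0.4434476  -0.08662457  0.17400515] [ 0.15250471  0.35073871 -0.33199544] 0.06567164541890116 25.3
```

View pics/c16.png

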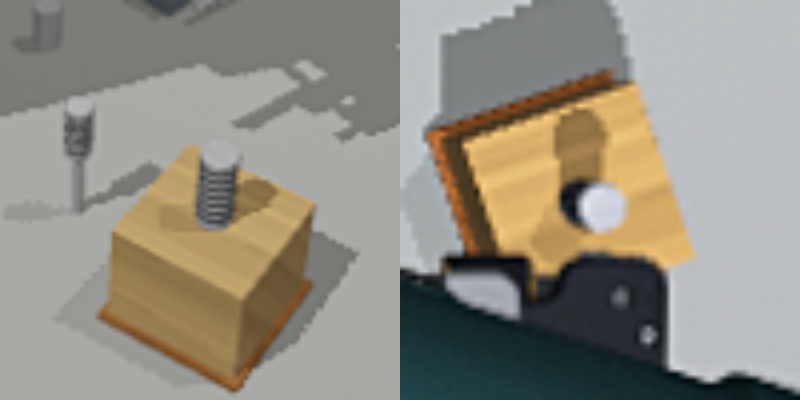

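View pics/top12.png

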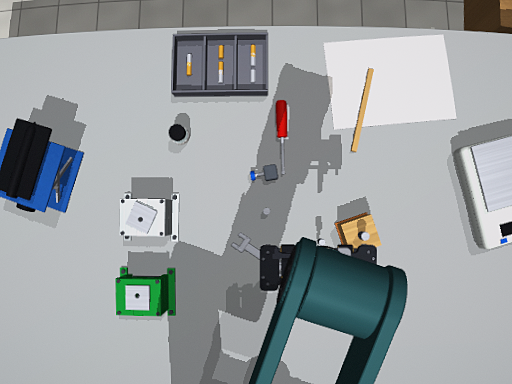

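```bash
python3 - <<'E'
from h import *
for n,(x0,y0,x1,y1) in(('side',(285,242,306,270)),('top',(355,226,375,246))):
    a=load(n+'0')['pixels'][y0:y1,x0:x1];b=load(n+'12')['pixels'][y0:y1,x0:x1]
    g=[cv2.cvtColor(q,cv2.COLOR_RGB2GRAY).astype(np.float32) for q in(a,b)]
    print(n,cv2.phaseCorrelate(g[0],g[1],cv2.createHanningWindow(g[0].shape[::-1],cv2.CV_32F)))
robot.close_job()
E
```

```text
side ((-0.04966387516888204, 0.3139555889882484), 1.0325911780198416)
top ((-0.07151280055775544, -0.10469771645487924), 0.8083250188827514)
the job is handed in; nothing more can be done
```

The dowel is out of the mount and the drift is back in its stand. The job is handed in at about 25 s of the 72 s allowed.

- **Getting the drift:** My first grasp closed on nothing, just above the drift's cap. The fingertips end about 40 mm above the reported TCP. Nothing was touched or moved, and I opened, went lower and gripped it on the second try.
- **Pushing the dowel:** I lined the drift up with the plate hole using the wrist camera, and it went in with no contact force. The push took a steady 9–12 N, far below the 35 N limit. The force fell to zero when the drift's tip reached about 50 mm above the bench.
- **Returning the drift:** It went back in until the shoulder touched the stand at about 5 N, then I released it and moved clear. It stands upright, within 0.3 pixel (about 1 mm or less) of where it started in the side and top views.
- **Bystanders:** Everything still visible in the last top view looked unmoved; I compared these by eye only. The arm hid part of the spanner there.

I couldn't see the dowel lying in the dish because no camera shows it there. That it dropped rests on the sudden loss of force and on the plate hole, which showed brass before and is now dark and empty.

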